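# Close the whistle mould crisscross

### The arm

A 6-joint arm with a two-finger parallel gripper is mounted at the origin on the work surface. World frame = base frame: x ahead of the robot, y to its left, z up, the work surface at z = 0. Lengths are in mm, angles in rad, forces in N, time in s.
With the tool pointing down it reaches from about 350 to 875 mm from the base axis. Payload 4.2 kg.
Tool frame: the origin (TCP) lies midway between the tips of the shut fingers; the grasp point (between the pads) lies 19 mm behind it; z points along the fingers, y is the line along which they close (so a half turn about z gives the same grasp; the last joint's range is limited). The gripper opens to 85 mm and grips with 20 to 120 N. Pads are 22 mm wide; open, the fingers measure 114 mm over their backs; the gripper's body (76 mm by 85 mm) begins 54 mm behind the grasp point. The pads swing forward as they close: fully open they stand 13 mm farther back than shut.
Start: joints at [1.527, 0.385, 0.008, 0, -1.194, -0.259], TCP at [186.339, 596.554, 231.312] pointing down, gripper open.
Joint ranges: [-3.14, 3.14], [-1.21, 2.06], [-1.07, 1.41], [-3.16, 2.05], [-2.99, -0.16], [-3.1, 3.1]. Speed limits (rad/s): [2.79, 2.79, 3.14, 3.14, 3.14, 3.14].

### API

Orientations are given as a rotation vector (axis times angle).
In Python, from plant import ctrl gives the robot as it stands. The module is installed in compiled form; this text tells all that it offers.
- The arm moves only by the shell command python3 -m jog 'ROWS' [FORCE]. ROWS is JSON, a list of rows, each an object with "twist": the turn, a rotation vector about the world's x, y, z in rad, a list of three; "translation": the shift along the world's x, y, z in mm, a list of three; "hand": the gripper command: -1 is fully open, 1 is shut, values between are in proportion. A call has 1 to 10 rows; each row shifts and turns the commanded pose from where the row before left it; what a row does not reach is not made up. A row lasts 1/10 s, in which the tool goes at most 50 mm and 8.59 degrees, less where a joint would pass 70% of its speed; a pose out of reach is approached as far as the arm can. A call with a gripper value outside its range is refused whole. The fingers move at their own pace and stop on an object; FORCE is the grip in N (left out, the last holds). Time passes only in rows, so rows that do not move let the fingers close. It gives the time, the measured TCP pose, the force, the opening and the grip force at its end, in the units of the state.
- ctrl.get_obs(): the state, without advancing time (a new reading comes with each control period).
- ctrl.capture(name): name is "scene" or "top" or "wrist"; returns a dict with "img" (480x640x3 uint8, red, green, blue), "intrinsics" (3x3 intrinsics, pixels), "extrinsics" (4x4, takes a point from world to camera coordinates). Camera axes: x right, y up, looking along -z (the intrinsics and any distortion apply to the point x, -y, -z); pixel columns grow to the right and rows downward; lengths in mm; the calibration is good to about 2 mm. A picture is of the moment at which its call begins. There is no depth.
- ctrl.close_job(): hands the job in; it is judged then, once.
The state is a dict: "t": time; "joint_pos": joint angles; "joint_velocities": joint speeds; "effort": joint torques, N m; "ee_pos": TCP position; "eef_rot": TCP orientation; "contact_force": force on the tool from outside, world axes, zero at the start; "wrist_torque": the same for the moment, N m; "finger_gap": opening from 0.0 (shut) to 1.0 (fully open); "finger_force": force on a finger pad.
Only numpy, scipy, OpenCV 4.12 (cv2) and the standard library are available. Lean on these libraries where they do the work, as an engineer would, in place of code of your own. Each camera call takes 0.05 s, during which the arm holds its last target. There are 200 camera calls.

### The job

Clamp the two-part whistle mould shut with its four winged nuts, crisscross in two passes: first bring two opposite nuts down until just snug (about 0.31 N m) and then the other opposite pair likewise; only then tighten two opposite nuts (about 0.43 N m) and after them the other pair. Turn each nut clockwise by feel and never force it, for the stoneware chips; leave the wares around it where they stand and let go of the nuts at the end.

Things in the scene. Friction and masses are not known exactly. Their poses are not given: they have to be found in the camera images.
- upper_half: upper half of the speckled stoneware mould: fixed disc, 176 across, 23 thick, on an equal lower half on a square pine board (210, 18 thick). Origin: centre of its underside, 45 above the table. Its flat top is 68 above the table, with a bump 6 high and 60 across in the middle; a steel spring washer (36 across, 4 thick) lies on top around each stud
- bolt1: fixed upright steel stud 1 (8 across, tip 112 above the table) with winged brass nut 1 on it. Origin on its axis, 68 above the table. The wing, to be gripped, is an upright flat bar 56 long, 10 thick, 22 high on a round hub 30 across; at the start its top is 104 to 107 above the table. The bar lies along this body's x axis turned clockwise (from above) by joint hub1
- bolt2: stud 2 with nut 2, as stud 1. Studs 1, 2, 3, 4 follow one another around a circle of 130 diameter about the mould's centre: 1 lies across from 3, and 2 across from 4. The bar lies along this body's x axis turned clockwise by joint hub2
- bolt3: stud 3 with nut 3, as stud 1 (across from it); bar along this body's x axis turned clockwise by joint hub3
- bolt4: stud 4 with nut 4, as stud 1 (across from stud 2); bar along this body's x axis turned clockwise by joint hub4
- hub1 (a joint): angle of nut 1, rad; grows clockwise from above (tightening); 0 to 0.06 at the start. The nut sinks 2.5 mm per rad: follow it down. It meets its washer after another 0.1 to 1 rad, different for each nut and not shown by the poses. It stays where it is left. The bar sits on its hub in a rubber bush (2 N m per rad), so it leads the nut by torque / 2 while it is turned and springs back when let go
- hub2 (a joint): angle of nut 2, as hub1. Torque on the bar, for all nuts, read while held after a small turn (0.1 to 0.3 rad; after a larger or quick one it reads higher): 0.25 N m while the nut is loose; from the touch on it grows 0.17 N m (65 N of clamp force) per rad of the nut: 0.31 when snug (25 N), 0.43 when tight (70 N); at 0.55 (115 N) the stoneware chips
- hub3 (a joint): angle of nut 3, as hub1
- hub4 (a joint): angle of nut 4, as hub1
- duck: bystander: blue-glazed clay duck whistle, 80 long, 80 tall; origin at the centre of its underside
- brush_cup: bystander: white ceramic cup of bristle brushes, 76 across, 160 tall with the brushes; origin at the centre of its underside
- top: bystander: cherrywood spinning top standing on its stem, 60 across, 63 tall, close to the clamping board; origin at the centre of its underside
- bell: bystander: small terracotta bell whistle, 48 across, 52 tall, close to the clamping board; origin at the centre of its underside
- pipe_box: bystander: cardboard box 70 x 110 x 35; origin at the centre of its underside
- glaze_jar: bystander: glass glaze jar, 56 across, 70 tall; origin at the centre of its underside

How it is judged (in metres and radians):
On the way, in this order (a step that is already met when the one before it is completed fails the run):
1. two opposite nuts are snug (clamp force 8 to 41 N) while the other two are still loose (((contact force between bolt1 and upper_half between 8 and 41 N and contact force between bolt3 and upper_half between 8 and 41 N and contact force between each of bolt2, bolt4 and upper_half below 2 N) or (contact force between bolt2 and upper_half between 8 and 41 N and contact force between bolt4 and upper_half between 8 and 41 N and contact force between each of bolt1, bolt3 and upper_half below 2 N))), for 0.2 s.
2. all four nuts are snug (8 to 41 N each), none tight yet (contact force between bolt1 and upper_half between 8 and 41 N and contact force between bolt2 and upper_half between 8 and 41 N and contact force between bolt3 and upper_half between 8 and 41 N and contact force between bolt4 and upper_half between 8 and 41 N), for 0.2 s.
3. two opposite nuts are tight (50 to 95 N) while the other two are still only snug (8 to 41 N) (((contact force between bolt1 and upper_half between 50 and 95 N and contact force between bolt3 and upper_half between 50 and 95 N and contact force between bolt2 and upper_half between 8 and 41 N and contact force between bolt4 and upper_half between 8 and 41 N) or (contact force between bolt2 and upper_half between 50 and 95 N and contact force between bolt4 and upper_half between 50 and 95 N and contact force between bolt1 and upper_half between 8 and 41 N and contact force between bolt3 and upper_half between 8 and 41 N))), for 0.2 s.
At the end, for the whole second after the job is handed in: all four nuts are tight: each presses the upper half of the mould with 50 to 95 N; the nuts are let go (contact force between bolt1 and upper_half between 50 and 95 N and contact force between bolt2 and upper_half between 50 and 95 N and contact force between bolt3 and upper_half between 50 and 95 N and contact force between bolt4 and upper_half between 50 and 95 N); the robot touches nothing.
It fails at once if a nut presses the stoneware with more than 115 N (it chips) (contact force between any of bolt1, bolt2, bolt3, bolt4 and upper_half above 115 N).
It fails at once if a bystander is moved more than 30 mm (distance of any of duck, brush_cup, top, bell, pipe_box, glaze_jar from where it was at the start of the episode above 0.03 m).
It also fails if it takes over 72 s, if anything falls off the work surface, if the arm or the gripper's body presses on something with over 40 N, if the wrist force passes 120 N, or if a joint passes its speed limit or range.

## Working session

There is one attempt and no reset: what is moved stays moved. The work goes in short steps, Python scripts to look and compute and a shell command to move; the robot and the scene stay as the last step left them, time stands still between calls to the robot, and variables do not carry over. Pictures are saved under pics/ and viewed, at most 12 in all, crops included, and the job is handed in when it is done.

```bash
mkdir -p pics; python3 - <<'E'
from plant import ctrl
import cv2,numpy as np
o=ctrl.get_obs()
for k,v in o.items(): print(k,np.round(v,3))
for n in ["top","scene"]:
    c=ctrl.capture(n); cv2.imwrite(f"pics/{n}0.png",c["img"][:,:,::-1]); print(n,np.round(c["intrinsics"],1).tolist(),np.round(c["extrinsics"],3).tolist())
    np.savez(f"{n}0.npz",**c)
E
```

```text
t 0.0
joint_pos [ 1.527e+00  3.860e-01  7.000e-03 -1.000e-03 -1.194e+00 -2.590e-01]
joint_velocities [-0.     0.    -0.002 -0.     0.001  0.001]
effort [ 1.0000e-03 -3.9229e+01  1.8839e+01  4.1860e+00 -5.0000e-03 -0.0000e+00]
ee_pos [186.185 595.993 230.227]
eef_rot [ 3.103 -0.474 -0.   ]
contact_force [ 0.436  0.801 -0.478]
wrist_torque [-0.045 -0.012 -0.005]
finger_force 0.0
finger_gap 1.001
top [[474.5, 0.0, 314.4], [0.0, 474.5, 241.7], [0.0, 0.0, 1.0]] [[-0.024, -0.999, -0.024, 29.285], [0.993, -0.026, 0.116, -537.984], [-0.117, -0.021, 0.993, -1092.575], [0.0, 0.0, 0.0, 1.0]]
scene [[571.7, 0.0, 320.6], [0.0, 571.7, 237.4], [0.0, 0.0, 1.0]] [[-0.657, 0.754, -0.021, 367.979], [-0.497, -0.413, 0.763, 231.966], [0.567, 0.512, 0.646, -1677.096], [0.0, 0.0, 0.0, 1.0]]
```

View pics/top0.png

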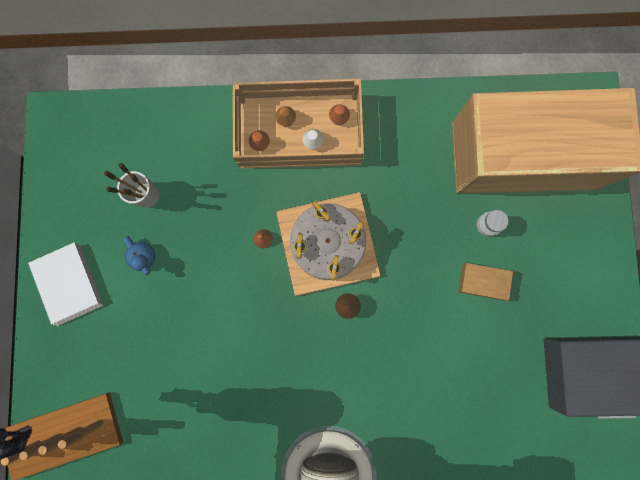

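View pics/scene0.png

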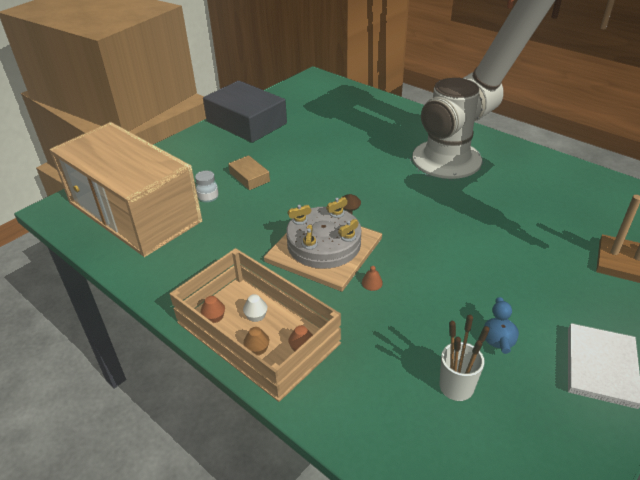

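```bash
cat > h.py <<'E'
import numpy as np,cv2
from scipy.spatial.transform import Rotation as R
def ray(c,px,z):
    K,E=c["intrinsics"],c["extrinsics"]
    px=np.atleast_2d(px).astype(float)
    d=np.c_[(px[:,0]-K[0,2])/K[0,0],-(px[:,1]-K[1,2])/K[1,1],-np.ones(len(px))]
    Rm,t=E[:3,:3],E[:3,3]; o=-Rm.T@t; w=d@Rm
    s=(z-o[2])/w[:,2]; return o+w*s[:,None]
def brass(c,minA,z=105):
    h=cv2.cvtColor(c["img"],cv2.COLOR_RGB2HSV)
    m=cv2.inRange(h,(18,130,60),(32,255,255))
    n,l,s,ce=cv2.connectedComponentsWithStats(m)
    out=[]
    for i in range(1,n):
        if s[i,4]<minA: continue
        ys,xs=np.where(l==i); P=ray(c,np.c_[xs,ys],z)[:,:2]
        w,v=np.linalg.eigh(np.cov(P.T)); a=np.arctan2(v[1,1],v[0,1])%np.pi
        out.append((s[i,4],ce[i].round(0),P.mean(0).round(1),round(a,3),np.sqrt(w*12).round(1)))
    return out,m
E
python3 - <<'E'
from h import *
c=dict(np.load("top0.npz"))
o,m=brass(c,25)
for x in o: print(*x)
# disc, grey low saturation
h=cv2.cvtColor(c["img"],cv2.COLOR_RGB2HSV)
print([ray(c,p,68).round(1).tolist() for p in [(329,241)]],[ (n,ray(c,p,0)[0].round(0).tolist()) for n,p in dict(bell=(263,239),top=(347,306)).items()])
cv2.imwrite("pics/crop.png",cv2.resize(c["img"][190:325,240:400,::-1],None,fx=5,fy=4.4,interpolation=cv2.INTER_CUBIC)[:600,:800])
E
```

```text
129 [321. 211.] [597.6  -1. ] 0.645 [18.5 54.1]
118 [356. 233.] [547.1 -77.6] 2.636 [19.8 50.9]
111 [299. 246.] [521.6  48.2] 3.072 [19.4 51.5]
122 [334. 268.] [470.7 -26.9] 2.933 [20.2 51. ]
[[[535.0, -18.5, 68.0]]] [('bell', [552.0, 142.0, 0.0]), ('top', [385.0, -58.0, 0.0])]
```

View pics/crop.png

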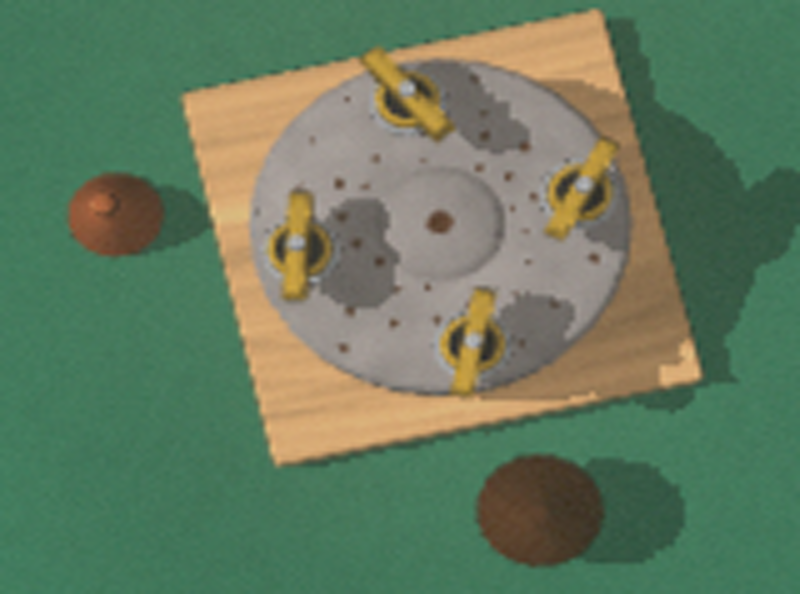

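```bash
python3 -m jog '[{"twist":[0,0,0],"translation":[23,-41,5],"hand":-1},{"twist":[0,0,0],"translation":[23,-41,5],"hand":-1},{"twist":[0,0,0],"translation":[23,-41,5],"hand":-1},{"twist":[0,0,0],"translation":[23,-41,5],"hand":-1},{"twist":[0,0,0],"translation":[23,-41,5],"hand":-1},{"twist":[0,0,0],"translation":[23,-41,5],"hand":-1},{"twist":[0,0,0],"translation":[23,-41,5],"hand":-1},{"twist":[0,0,0],"translation":[23,-41,5],"hand":-1},{"twist":[0,0,0],"translation":[23,-41,5],"hand":-1},{"twist":[0,0,0],"translation":[23,-41,5],"hand":-1}]' 40
python3 -m jog '[{"twist":[0,0,0],"translation":[23,-41,0],"hand":-1},{"twist":[0,0,0],"translation":[23,-41,0],"hand":-1},{"twist":[0,0,0],"translation":[23,-41,0],"hand":-1},{"twist":[0,0,0],"translation":[23,-41,0],"hand":-1},{"twist":[0,0,0],"translation":[23,-35,0],"hand":0},{"twist":[0,0,0],"translation":[0,0,0],"hand":0},{"twist":[0,0,0],"translation":[0,0,0],"hand":0}]'
python3 - <<'E'
from h import *
from plant import ctrl
o=ctrl.get_obs(); print({k:np.round(v,3).tolist() for k,v in o.items()})
c=ctrl.capture("wrist"); np.savez("w0.npz",**c); print(c["extrinsics"].round(2).tolist(),c["intrinsics"][0])
cv2.imwrite("pics/w0.png",c["img"][:,:,::-1])
for x in brass(c,300)[0]: print(*x)
E
```

```text
t: 1.1
ee_pos: [416.6, 184.6, 281.4]
eef_rot: [-3.106, 0.473, 0.0]
contact_force: [1.5, 1.0, 0.4]
finger_gap: 0.998
finger_force: 0.0
t: 1.8
ee_pos: [531.2, -13.4, 280.4]
eef_rot: [3.105, -0.478, -0.003]
contact_force: [-0.3, 0.0, -1.0]
finger_gap: 0.515
finger_force: 0.0
{'t': 1.8, 'joint_pos': [0.28, 0.193, -0.137, -0.0, -1.242, 0.986], 'joint_velocities': [0.041, -0.023, -0.014, -0.001, -0.0, -0.001], 'effort': [-0.801, -29.082, 19.412, 4.34, 0.013, 0.016], 'ee_pos': [531.199, -13.373, 280.352], 'eef_rot': [3.105, -0.478, -0.003], 'contact_force': [-0.301, 0.014, -1.012], 'wrist_torque': [0.043, 0.021, -0.008], 'finger_force': 0.0, 'finger_gap': 0.515}
[[-0.3, -0.95, 0.0, 146.4], [0.92, -0.29, -0.28, -439.04], [0.27, -0.08, 0.96, -568.75], [0.0, 0.0, 0.0, 1.0]] [384.59519682   0.         321.68784243]
1055 [282. 137.] [597.8  -1.5] 0.668 [19.3 49.8]
1138 [386. 167.] [549.9 -74.7] 2.628 [20.1 49.9]
994 [258. 238.] [524.3  46.4] 3.021 [20.6 50.7]
786 [354. 264.] [476.8 -26.4] 2.925 [19.4 51.5]
```

View pics/w0.png

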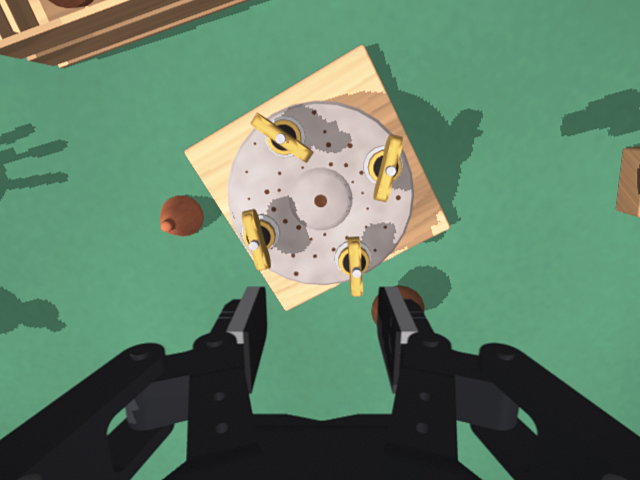

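```bash
python3 - <<'E'
from h import *
t=dict(np.load("top0.npz"));w=dict(np.load("w0.npz"))
T=[(321.6,210),(356.6,231.8),(299.2,245.2),(334.8,267.3)];W=[(281,138),(391,171),(253,246),(357,272)]
A=ray(t,T,112)[:,:2];h=cv2.cvtColor(w["img"],cv2.COLOR_RGB2HSV)
for i,(x,y) in enumerate(W):
    s=h[y-9:y+10,x-9:x+10]; m=((s[...,1]<90)&(s[...,2]>130)).astype(np.uint8)
    n,l,st,ce=cv2.connectedComponentsWithStats(m); k=l[7:12,7:12]; k=np.bincount(k[k>0],minlength=2).argmax()
    p=ce[k]+[x-9,y-9]; B=ray(w,p,112)[0,:2]
    s=h[y-45:y+46,x-45:x+46]; v=s[...,2]; m=(s[...,0]>=18)&(s[...,0]<=32)&(s[...,1]>120)
    vv=v[m]; print(i,"tip",p.round(1),st[k,4],B.round(1),"top",A[i].round(1),"V pct",np.percentile(vv,[10,30,50,70,90]))
    for th in (150,190,215):
        ys,xs=np.where(m&(v>th)); P=ray(w,np.c_[xs+x-45,ys+y-45],106)[:,:2]
        r=cv2.minAreaRect(P.astype(np.float32)); b=cv2.boxPoints(r); e=b[1]-b[0];f=b[2]-b[1]; g=e if e@e>f@f else f
        u,V=np.linalg.eigh(np.cov(P.T)); a=np.arctan2(V[1,1],V[0,1])%np.pi
        print("  ",th,len(xs),P.mean(0).round(1),"pca",a.round(3),np.sqrt(12*u).round(1),"rect",np.round(r[0],1),np.round(r[1],1),round(np.arctan2(g[1],g[0])%np.pi,3))
E
```

```text
0 tip [279.9 138.4] 91 [ 5.973e+02 -1.000e-01] top [599.4  -3.5] V pct [129.  188.  233.5 244.  247. ]
   150 916 [ 5.981e+02 -4.000e-01] pca 0.664 [19.4 49.6] rect [5.989e+02 1.000e-01] [50.3 26.4] 0.996
   190 731 [597.8   1.2] pca 0.654 [15.5 51.9] rect [598.4   0.8] [49.6 24.7] 0.993
   215 632 [597.1   1.7] pca 0.65 [12.8 51.7] rect [596.3   3.1] [50.2 16. ] 0.665
1 tip [390.3 170.6] 90 [547.1 -76.2] top [548.6 -79.3] V pct [155. 186. 234. 247. 249.]
   150 1087 [549.4 -74.1] pca 2.64 [20.2 49.2] rect [549.3 -72.4] [26.6 51.3] 2.542
   190 794 [548.8 -74.3] pca 2.64 [20.6 49. ] rect [548.  -72.4] [25.6 49.5] 2.813
   215 677 [549.  -73.8] pca 2.645 [19.5 49.2] rect [549.8 -70.8] [22.2 49. ] 2.624
2 tip [250.6 247.4] 126 [520.   53.2] top [522.3  47.7] V pct [ 90. 134. 188. 242. 247.]
   150 680 [523.8  48.1] pca 3.027 [20.6 51.7] rect [521.7  46. ] [25.2 53.2] 2.871
   190 506 [522.5  50.7] pca 3.064 [11.3 53.2] rect [521.7  47.7] [22.1 50.7] 2.871
   215 462 [522.2  51. ] pca 3.067 [ 9.8 52.9] rect [521.   51.9] [12.3 49.3] 3.064
3 tip [357.6 273.2] 85 [470.1 -26.9] top [471.7 -29.1] V pct [144. 196. 239. 245. 249.]
   150 727 [475.7 -25.8] pca 2.939 [19.7 50.6] rect [473.4 -24.6] [25.4 51.8] 2.85
   190 602 [474.5 -25.1] pca 2.948 [18.7 50.2] rect [472.2 -23.8] [24.5 49. ] 2.85
   215 514 [474.1 -24.3] pca 2.965 [16.2 51.4] rect [472.3 -21.5] [19.6 48.4] 2.893
```

```bash
python3 -m jog '[{"twist":[0,0,0.06],"translation":[-30,-7,-35],"hand":-0.2},{"twist":[0,0,0.055],"translation":[-30.5,-7.5,-35],"hand":-0.2},{"twist":[0,0,0],"translation":[0,0,-45],"hand":-0.2},{"twist":[0,0,0],"translation":[0,0,-45],"hand":-0.2},{"twist":[0,0,0],"translation":[0,0,-30],"hand":-0.2},{"twist":[0,0,0],"translation":[0,0,0],"hand":-0.2}]'
cat > r.py <<'E'
from h import *
from plant import ctrl
o=ctrl.get_obs(); r=R.from_rotvec(o["eef_rot"]).as_matrix()
print("t",o["t"],"pos",o["ee_pos"].round(1),"yaw",round(np.arctan2(r[1,1],r[0,1])%np.pi,3),"F",np.round(o["contact_force"],1),"M",np.round(o["wrist_torque"],3),"gap",round(float(o["finger_gap"]),3),"g",round(float(o["finger_force"]),1),"q6",round(float(o["joint_pos"][5]),2))
E
python3 - <<'E'
import r
from h import *
from plant import ctrl
c=ctrl.capture("wrist");cv2.imwrite("pics/w1.png",c["img"][:,:,::-1])
E
```

```text
t: 2.45
ee_pos: [467.2, -26.6, 88.1]
eef_rot: [3.125, -0.292, -0.014]
contact_force: [-0.4, -0.7, 0.4]
finger_gap: 0.596
finger_force: 0.0
t 2.45 pos [467.2 -26.6  88.1] yaw 1.385 F [-0.4 -0.7  0.4] M [-0.02   0.016  0.019] gap 0.596 g 0.0 q6 1.09
```

View pics/w1.png

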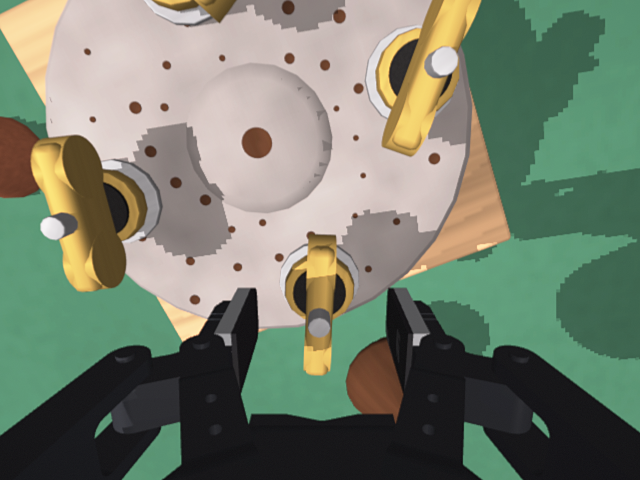

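```bash
python3 -m jog '[{"twist":[0,0,0],"translation":[0,0,0],"hand":1},{"twist":[0,0,0],"translation":[0,0,0],"hand":1},{"twist":[0,0,0],"translation":[0,0,0],"hand":1},{"twist":[0,0,0],"translation":[0,0,0],"hand":1},{"twist":[0,0,0],"translation":[0,0,0],"hand":1}]' 40 >/dev/null; python3 r.py;  python3 -m jog '[{"twist":[0,0,-0.1],"translation":[0,0,-0.2],"hand":1},{"twist":[0,0,-0.1],"translation":[0,0,-0.2],"hand":1},{"twist":[0,0,0],"translation":[0,0,0],"hand":1}]' >/dev/null; python3 r.py
```

```text
t 3.0 pos [472.1 -26.5  93.1] yaw 1.383 F [-1.4  1.6  6.2] M [ 0.733  0.457 -0.093] gap 0.099 g 43.2 q6 1.09
t 3.3 pos [472.1 -26.7  93. ] yaw 1.183 F [-1.3  2.   9.4] M [0.455 0.702 0.235] gap 0.101 g 43.5 q6 0.89
```

```bash
python3 -m jog '[{"twist":[0,0,-0.1],"translation":[0,0,-0.3],"hand":1},{"twist":[0,0,-0.1],"translation":[0,0,-0.3],"hand":1},{"twist":[0,0,0],"translation":[0,0,-0.3],"hand":1},{"twist":[0,0,0],"translation":[0,0,0],"hand":1}]' >/dev/null; python3 r.py; python3 -m jog '[{"twist":[0,0,-0.1],"translation":[0,0,-0.25],"hand":1},{"twist":[0,0,0],"translation":[0,0,0],"hand":1},{"twist":[0,0,0],"translation":[0,0,0],"hand":1}]' >/dev/null; python3 r.py
```

```text
t 3.7 pos [472.  -26.9  92.4] yaw 0.985 F [-3.1  0.6 11.4] M [0.268 0.915 0.244] gap 0.099 g 43.9 q6 0.7
t 4.0 pos [471.9 -27.   92.2] yaw 0.885 F [-3.4  0.1 11.9] M [0.279 0.982 0.204] gap 0.103 g 43.9 q6 0.6
```

```bash
python3 -m jog '[{"twist":[0,0,-0.1],"translation":[0,0,0.5],"hand":1},{"twist":[0,0,-0.1],"translation":[0,0,0],"hand":1},{"twist":[0,0,0],"translation":[0,0,0],"hand":1},{"twist":[0,0,0],"translation":[0,0,0],"hand":1}]' >/dev/null; python3 r.py; python3 -m jog '[{"twist":[0,0,0],"translation":[0,0,0],"hand":1}]' >/dev/null; python3 r.py
```

```text
t 4.4 pos [471.7 -27.1  91.9] yaw 0.685 F [-1.8 -0.3  7. ] M [-0.124  0.545  0.296] gap 0.103 g 43.2 q6 0.4
t 4.5 pos [471.7 -27.1  91.9] yaw 0.685 F [-0.9 -0.1  6.5] M [-0.098  0.447  0.238] gap 0.101 g 43.2 q6 0.4
```

```bash
cat > r.py <<'E'
import sys
from h import *
from plant import ctrl
n=int(sys.argv[1]) if len(sys.argv)>1 else 0
M=[ctrl.get_obs()["wrist_torque"][2]]
for i in range(n): ctrl.capture("wrist"); M.append(ctrl.get_obs()["wrist_torque"][2])
o=ctrl.get_obs(); r=R.from_rotvec(o["eef_rot"]).as_matrix()
print("t",o["t"],"pos",o["ee_pos"].round(1),"yaw",round(np.arctan2(r[1,1],r[0,1])%np.pi,3),"F",np.round(o["contact_force"],1),"M",np.round(o["wrist_torque"][:2],2),"Mz",np.round(M,3),round(np.mean(M),3),"gap",round(float(o["finger_gap"]),3),"q6",round(float(o["joint_pos"][5]),2))
E
python3 -m jog '[{"twist":[0,0,-0.1],"translation":[0,0,-0.2],"hand":1},{"twist":[0,0,-0.1],"translation":[0,0,-0.2],"hand":1},{"twist":[0,0,0],"translation":[0,0,0],"hand":1}]' >/dev/null; python3 r.py 4
```

```text
t 5.0 pos [471.5 -27.2  91.5] yaw 0.485 F [-2.2 -0.7  7.3] M [-0.18  0.57] Mz [0.316 0.305 0.294 0.295 0.293] 0.3 gap 0.101 q6 0.2
```

```bash
python3 -m jog '[{"twist":[0,0,-0.1],"translation":[0,0,-0.2],"hand":1},{"twist":[0,0,0],"translation":[0,0,0],"hand":1}]' >/dev/null; python3 r.py 4
```

```text
t 5.4 pos [471.4 -27.3  91.4] yaw 0.385 F [-2.6 -1.3  7.7] M [-0.19  0.62] Mz [0.324 0.264 0.272 0.335 0.347] 0.308 gap 0.103 q6 0.1
```

```bash
python3 -m jog '[{"twist":[0,0,0],"translation":[0,0,0],"hand":0.2},{"twist":[0,0,0],"translation":[0,0,0],"hand":0.2},{"twist":[0,0,0],"translation":[0,0,15],"hand":0.2},{"twist":[0,0,0.12],"translation":[0,0,25],"hand":0.2},{"twist":[0,0,0.145],"translation":[42,9,0],"hand":0.2},{"twist":[0,0,0.145],"translation":[42,9,0],"hand":0.2},{"twist":[0,0,0.145],"translation":[43.4,8.2,0],"hand":0.2},{"twist":[0,0,0.145],"translation":[0,0,0],"hand":0.2},{"twist":[0,0,0.145],"translation":[0,0,0],"hand":0.2},{"twist":[0,0,0.145],"translation":[0,0,0],"hand":0.2}]'; python3 r.py
python3 -m jog '[{"twist":[0,0,0.145],"translation":[0,0,0],"hand":0.2},{"twist":[0,0,0.145],"translation":[0,0,0],"hand":0.2},{"twist":[0,0,0.145],"translation":[0,0,0],"hand":0.2},{"twist":[0,0,0.145],"translation":[0,0,0],"hand":0.2},{"twist":[0,0,0.145],"translation":[0,0,0],"hand":0.2},{"twist":[0,0,0.12],"translation":[0,0,-5],"hand":0.2},{"twist":[0,0,0],"translation":[0,0,-5],"hand":0.2}]'; python3 r.py
python3 - <<'E'
from h import *
from plant import ctrl
c=ctrl.capture("wrist");cv2.imwrite("pics/w2.png",c["img"][:,:,::-1])
E
```

```text
t: 6.4
ee_pos: [598.3, -0.7, 128.8]
eef_rot: [3.127, -0.302, -0.002]
contact_force: [-0.2, 0.4, -0.0]
finger_gap: 0.399
finger_force: 0.0
t 6.4 pos [598.3  -0.7 128.8] yaw 1.379 F [-0.2  0.4 -0. ] M [-0.01  0.  ] Mz [0.011] 0.011 gap 0.399 q6 1.11
t: 7.1
ee_pos: [598.2, -0.7, 119.3]
eef_rot: [-2.979, -0.998, 0.0]
contact_force: [0.9, 0.5, 0.6]
finger_gap: 0.394
finger_force: 0.0
t 7.1 pos [598.2  -0.7 119.3] yaw 2.217 F [0.9 0.5 0.6] M [-0.01  0.06] Mz [-0.043] -0.043 gap 0.394 q6 1.95
```

View pics/w2.png

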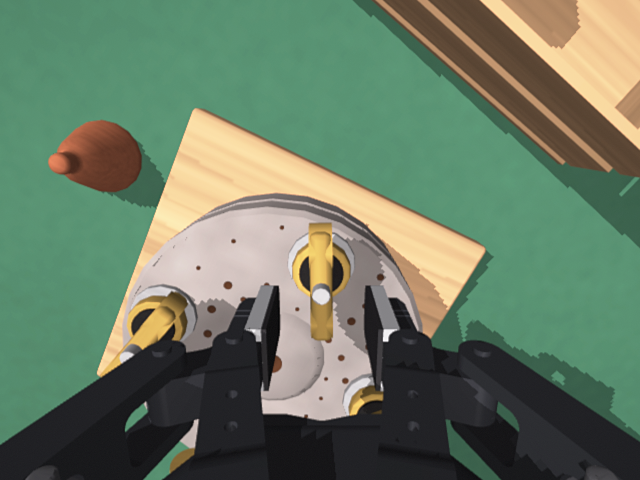

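```bash
python3 -m jog '[{"twist":[0,0,0],"translation":[0,0,-27.5],"hand":0.2},{"twist":[0,0,0],"translation":[0,0,0],"hand":0.2},{"twist":[0,0,0],"translation":[0,0,0],"hand":1},{"twist":[0,0,0],"translation":[0,0,0],"hand":1},{"twist":[0,0,0],"translation":[0,0,0],"hand":1},{"twist":[0,0,0],"translation":[0,0,0],"hand":1}]' >/dev/null; python3 r.py;  python3 -m jog '[{"twist":[0,0,-0.1],"translation":[0,0,1],"hand":1},{"twist":[0,0,-0.1],"translation":[0,0,0],"hand":1},{"twist":[0,0,0],"translation":[0,0,0],"hand":1}]' >/dev/null; python3 r.py 3
```

```text
t 7.75 pos [ 5.985e+02 -4.000e-01  9.300e+01] yaw 2.218 F [-1.8  2.5  1.1] M [0.65 0.4 ] Mz [0.011] 0.011 gap 0.103 q6 1.95
t 8.2 pos [ 5.984e+02 -5.000e-01  9.300e+01] yaw 2.02 F [ 1.9  2.2 -4.2] M [ 0.69 -0.3 ] Mz [0.253 0.25  0.247 0.238] 0.247 gap 0.104 q6 1.75
```

```bash
python3 -m jog '[{"twist":[0,0,-0.1],"translation":[0,0,-0.5],"hand":1},{"twist":[0,0,-0.1],"translation":[0,0,-0.5],"hand":1},{"twist":[0,0,0],"translation":[0,0,0],"hand":1}]' >/dev/null; python3 r.py 3; python3 -m jog '[{"twist":[0,0,-0.1],"translation":[0,0,-0.2],"hand":1},{"twist":[0,0,0],"translation":[0,0,0],"hand":1}]' >/dev/null; python3 r.py 3
```

```text
t 8.65 pos [ 5.985e+02 -5.000e-01  9.240e+01] yaw 1.82 F [ 0.8  3.5 -1.2] M [0.97 0.04] Mz [0.266 0.243 0.283 0.245] 0.259 gap 0.098 q6 1.55
t 9.0 pos [598.5  -0.6  92.2] yaw 1.72 F [ 1.   3.1 -0.7] M [ 1.01 -0.03] Mz [0.218 0.271 0.255 0.26 ] 0.251 gap 0.105 q6 1.45
```

```bash
python3 -m jog '[{"twist":[0,0,-0.1],"translation":[0,0,-0.25],"hand":1},{"twist":[0,0,-0.1],"translation":[0,0,-0.25],"hand":1},{"twist":[0,0,-0.1],"translation":[0,0,-0.25],"hand":1},{"twist":[0,0,0],"translation":[0,0,0],"hand":1},{"twist":[0,0,0],"translation":[0,0,0],"hand":1}]' >/dev/null; python3 r.py 3
```

```text
t 9.65 pos [598.4  -0.6  91.4] yaw 1.42 F [-0.7  3.7  0.2] M [1.1 0. ] Mz [0.243 0.292 0.264 0.323] 0.28 gap 0.105 q6 1.15
```

```bash
python3 -m jog '[{"twist":[0,0,-0.1],"translation":[0,0,-0.25],"hand":1},{"twist":[0,0,0],"translation":[0,0,0],"hand":1},{"twist":[0,0,0],"translation":[0,0,0],"hand":1}]' >/dev/null; python3 r.py 7
```

```text
t 10.3 pos [598.4  -0.7  91.1] yaw 1.319 F [-0.   4.2  1.1] M [1.2  0.07] Mz [0.236 0.276 0.235 0.284 0.281 0.29  0.271 0.268] 0.267 gap 0.105 q6 1.05
```

```bash
python3 -m jog '[{"twist":[0,0,-0.1],"translation":[0,0,-0.2],"hand":1},{"twist":[0,0,-0.05],"translation":[0,0,-0.2],"hand":1},{"twist":[0,0,0],"translation":[0,0,0],"hand":1}]' >/dev/null; python3 r.py 8
```

```text
t 11.0 pos [598.4  -0.7  90.7] yaw 1.168 F [-0.7  4.5  1.8] M [1.25 0.13] Mz [0.2   0.253 0.248 0.31  0.272 0.216 0.253 0.274 0.244] 0.252 gap 0.101 q6 0.9
```

```bash
python3 -m jog '[{"twist":[0,0,-0.1],"translation":[0,0.5,-0.2],"hand":1},{"twist":[0,0,-0.1],"translation":[0,0.5,-0.2],"hand":1},{"twist":[0,0,0],"translation":[0,0,0],"hand":1},{"twist":[0,0,0],"translation":[0,0,0],"hand":1}]' >/dev/null; python3 r.py 8
```

```text
t 11.8 pos [ 5.983e+02 -4.000e-01  9.030e+01] yaw 0.968 F [ 0.2 -3.4  2.8] M [-1.07 -0.15] Mz [0.314 0.265 0.265 0.271 0.324 0.361 0.319 0.29  0.226] 0.293 gap 0.104 q6 0.7
```

```bash
python3 -m jog '[{"twist":[0,0,-0.1],"translation":[0,-0.4,-0.2],"hand":1},{"twist":[0,0,-0.05],"translation":[0,0,-0.2],"hand":1},{"twist":[0,0,0],"translation":[0,0,0],"hand":1},{"twist":[0,0,0],"translation":[0,0,0],"hand":1}]' >/dev/null; python3 r.py 8
```

```text
t 12.6 pos [ 5.983e+02 -4.000e-01  9.000e+01] yaw 0.818 F [ 0.  -3.2  5.5] M [-1.14  0.12] Mz [0.28  0.318 0.284 0.275 0.308 0.316 0.257 0.261 0.312] 0.29 gap 0.102 q6 0.55
```

```bash
python3 -m jog '[{"twist":[0,0,0],"translation":[0,0,0],"hand":0.2},{"twist":[0,0,0],"translation":[0,0,0],"hand":0.2},{"twist":[0,0,0],"translation":[0,0,15],"hand":0.2},{"twist":[0,0,0],"translation":[0,0,25],"hand":0.2},{"twist":[0,0,0.125],"translation":[-25,-38.6,0],"hand":0.2},{"twist":[0,0,0.125],"translation":[-25,-38.6,0],"hand":0.2},{"twist":[0,0,0],"translation":[0,0,0],"hand":0.2},{"twist":[0,0,0],"translation":[0,0,-10],"hand":0.2},{"twist":[0,0,0],"translation":[0,0,0],"hand":0.2}]'; python3 r.py
python3 - <<'E'
from h import *
from plant import ctrl
c=ctrl.capture("wrist");cv2.imwrite("pics/w3.png",c["img"][:,:,::-1])
E
```

```text
t: 13.5
ee_pos: [547.5, -76.8, 117.8]
eef_rot: [3.042, -0.783, -0.005]
contact_force: [-0.4, 0.4, -1.0]
finger_gap: 0.399
finger_force: 0.0
t 13.5 pos [547.5 -76.8 117.8] yaw 1.067 F [-0.4  0.4 -1. ] M [0.06 0.06] Mz [-0.036] -0.036 gap 0.399 q6 0.91
```

View pics/w3.png

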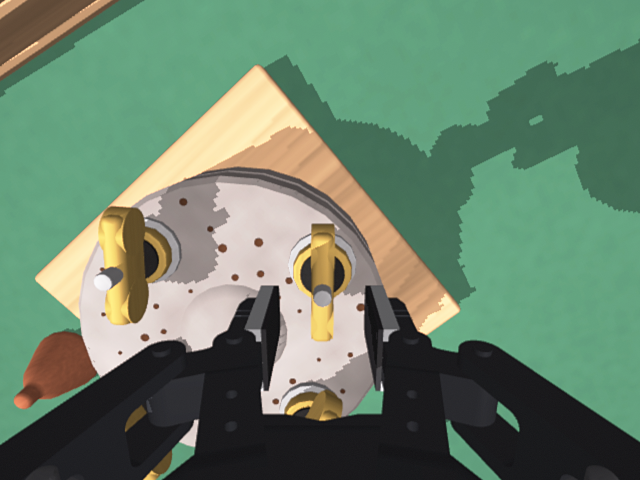

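```bash
python3 -m jog '[{"twist":[0,0,0],"translation":[0,0,-27],"hand":0.2},{"twist":[0,0,0],"translation":[0,0,0],"hand":0.2},{"twist":[0,0,0],"translation":[0,0,0],"hand":1},{"twist":[0,0,0],"translation":[0,0,0],"hand":1},{"twist":[0,0,0],"translation":[0,0,0],"hand":1},{"twist":[0,0,0],"translation":[0,0,0],"hand":1}]' >/dev/null; python3 r.py;  python3 -m jog '[{"twist":[0,0,-0.1],"translation":[0,0,0.2],"hand":1},{"twist":[0,0,-0.1],"translation":[0,0,0],"hand":1},{"twist":[0,0,0],"translation":[0,0,0],"hand":1},{"twist":[0,0,0],"translation":[0,0,0],"hand":1}]' >/dev/null; python3 r.py 7
```

```text
t 14.15 pos [548.7 -77.4  93.5] yaw 1.068 F [ 0.4 -0.9 -0.8] M [-0.3  -0.03] Mz [-0.049] -0.049 gap 0.101 q6 0.92
t 14.9 pos [548.6 -77.5  93.3] yaw 0.869 F [ 1.1 -4.7  1.2] M [-0.96 -0.27] Mz [0.322 0.265 0.23  0.218 0.27  0.285 0.278 0.287] 0.269 gap 0.104 q6 0.72
```

```bash
python3 -m jog '[{"twist":[0,0,-0.1],"translation":[0,0,-0.25],"hand":1},{"twist":[0,0,-0.1],"translation":[0,0,-0.25],"hand":1},{"twist":[0,0,-0.1],"translation":[0,0,-0.25],"hand":1},{"twist":[0,0,0],"translation":[0,0,0],"hand":1},{"twist":[0,0,0],"translation":[0,0,0],"hand":1}]' >/dev/null; python3 r.py 8
```

```text
t 15.8 pos [548.3 -77.7  92.5] yaw 0.57 F [ 0.3 -4.8  2.1] M [-1.56 -0.11] Mz [0.294 0.346 0.201 0.292 0.197 0.244 0.222 0.306 0.248] 0.261 gap 0.104 q6 0.42
```

```bash
python3 -m jog '[{"twist":[0,0,-0.1],"translation":[0,-0.2,-0.25],"hand":1},{"twist":[0,0,-0.1],"translation":[0,-0.2,-0.25],"hand":1},{"twist":[0,0,0],"translation":[0,0,0],"hand":1},{"twist":[0,0,0],"translation":[0,0,0],"hand":1}]' >/dev/null; python3 r.py 9
```

```text
t 16.65 pos [548.2 -77.9  92. ] yaw 0.369 F [-1.9 -5.2  5.5] M [-1.45  0.38] Mz [0.264 0.297 0.238 0.289 0.274 0.274 0.29  0.262 0.336 0.237] 0.276 gap 0.099 q6 0.22
```

```bash
python3 -m jog '[{"twist":[0,0,-0.1],"translation":[0,0,-0.2],"hand":1},{"twist":[0,0,-0.1],"translation":[0,0,-0.2],"hand":1},{"twist":[0,0,0],"translation":[0,0,0],"hand":1},{"twist":[0,0,0],"translation":[0,0,0],"hand":1}]' >/dev/null; python3 r.py 9
```

```text
t 17.5 pos [548.  -78.   91.6] yaw 0.169 F [-1.2 -5.4  4.8] M [-1.54  0.51] Mz [0.296 0.264 0.31  0.31  0.302 0.352 0.299 0.23  0.268 0.309] 0.294 gap 0.102 q6 0.02
```

```bash
python3 -m jog '[{"twist":[0,0,-0.08],"translation":[0,0,-0.2],"hand":1},{"twist":[0,0,0],"translation":[0,0,0],"hand":1},{"twist":[0,0,0],"translation":[0,0,0],"hand":1}]' >/dev/null; python3 r.py 9
```

```text
t 18.25 pos [547.8 -78.   91.5] yaw 0.089 F [-2.  -4.4  7.1] M [-1.59  0.57] Mz [0.326 0.237 0.27  0.342 0.244 0.342 0.33  0.317 0.319 0.313] 0.304 gap 0.1 q6 -0.06
```

```bash
python3 -m jog '[{"twist":[0,0,0],"translation":[0,0,0],"hand":0.2},{"twist":[0,0,0],"translation":[0,0,0],"hand":0.2},{"twist":[0,0,0],"translation":[0,0,15],"hand":0.2},{"twist":[0,0,0.125],"translation":[0,0,25],"hand":0.2},{"twist":[0,0,0.14],"translation":[-9,42.5,0],"hand":0.2},{"twist":[0,0,0.14],"translation":[-9,42.5,0],"hand":0.2},{"twist":[0,0,0.14],"translation":[-8.9,42,0],"hand":0.2},{"twist":[0,0,0.14],"translation":[0,0,0],"hand":0.2},{"twist":[0,0,0.14],"translation":[0,0,0],"hand":0.2},{"twist":[0,0,0.14],"translation":[0,0,0],"hand":0.2}]' >/dev/null
python3 -m jog '[{"twist":[0,0,0.14],"translation":[0,0,0],"hand":0.2},{"twist":[0,0,0.14],"translation":[0,0,-5],"hand":0.2},{"twist":[0,0,0.14],"translation":[0,0,-5],"hand":0.2},{"twist":[0,0,0.02],"translation":[0,0,0],"hand":0.2}]'; python3 r.py
python3 - <<'E'
from h import *
from plant import ctrl
c=ctrl.capture("wrist");cv2.imwrite("pics/w4.png",c["img"][:,:,::-1])
E
```

```text
t: 19.65
ee_pos: [520.6, 49.8, 119.9]
eef_rot: [-3.139, 0.121, 0.003]
contact_force: [0.1, -1.8, 1.1]
finger_gap: 0.401
finger_force: 0.0
t 19.65 pos [520.6  49.8 119.9] yaw 1.494 F [ 0.1 -1.8  1.1] M [ 0.08 -0.02] Mz [-0.021] -0.021 gap 0.401 q6 1.09
```

View pics/w4.png

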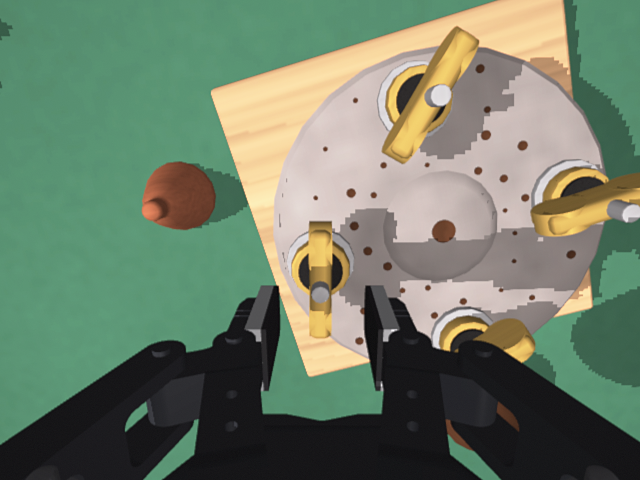

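```bash
python3 -m jog '[{"twist":[0,0,0],"translation":[0,0,-28],"hand":0.2},{"twist":[0,0,0],"translation":[0,0,0],"hand":0.2},{"twist":[0,0,0],"translation":[0,0,0],"hand":1},{"twist":[0,0,0],"translation":[0,0,0],"hand":1},{"twist":[0,0,0],"translation":[0,0,0],"hand":1},{"twist":[0,0,0],"translation":[0,0,0],"hand":1}]' >/dev/null; python3 r.py;  python3 -m jog '[{"twist":[0,0,-0.1],"translation":[0,0,0],"hand":1},{"twist":[0,0,-0.1],"translation":[0,0,0],"hand":1},{"twist":[0,0,-0.1],"translation":[0,0,-0.2],"hand":1},{"twist":[0,0,0],"translation":[0,0,0],"hand":1},{"twist":[0,0,0],"translation":[0,0,0],"hand":1}]' >/dev/null; python3 r.py 7
```

```text
t 20.3 pos [522.1  50.   94.1] yaw 1.493 F [-1.   4.   1.3] M [1.23 0.32] Mz [-0.05] -0.05 gap 0.099 q6 1.09
t 21.15 pos [522.   49.9  93.7] yaw 1.196 F [-0.4  5.9  2.8] M [1.55 0.42] Mz [0.251 0.246 0.313 0.292 0.208 0.263 0.302 0.203] 0.26 gap 0.105 q6 0.79
```

```bash
python3 -m jog '[{"twist":[0,0,-0.1],"translation":[0,0.4,-0.25],"hand":1},{"twist":[0,0,-0.1],"translation":[0,0.4,-0.25],"hand":1},{"twist":[0,0,0],"translation":[0,0,0],"hand":1},{"twist":[0,0,0],"translation":[0,0,0],"hand":1}]' >/dev/null; python3 r.py 8
```

```text
t 21.95 pos [521.9  50.   93.1] yaw 0.996 F [-0.4  2.4  5.2] M [0.55 0.27] Mz [0.245 0.253 0.186 0.232 0.254 0.22  0.242 0.204 0.24 ] 0.231 gap 0.101 q6 0.59
```

Loose still; continue.

```bash
python3 -m jog '[{"twist":[0,0,-0.1],"translation":[0,0,-0.2],"hand":1},{"twist":[0,0,-0.1],"translation":[0,0,-0.2],"hand":1},{"twist":[0,0,-0.1],"translation":[0,0,-0.2],"hand":1},{"twist":[0,0,0],"translation":[0,0,0],"hand":1},{"twist":[0,0,0],"translation":[0,0,0],"hand":1}]' >/dev/null; python3 r.py 8
```

```text
t 22.85 pos [521.8  49.9  92.4] yaw 0.696 F [-0.8  0.9  5.4] M [0.5  0.26] Mz [0.244 0.188 0.237 0.196 0.18  0.288 0.213 0.239 0.25 ] 0.226 gap 0.098 q6 0.29
```

```bash
python3 -m jog '[{"twist":[0,0,-0.1],"translation":[0,0,-0.2],"hand":1},{"twist":[0,0,-0.1],"translation":[0,0,-0.2],"hand":1},{"twist":[0,0,-0.05],"translation":[0,0,-0.1],"hand":1},{"twist":[0,0,0],"translation":[0,0,0],"hand":1},{"twist":[0,0,0],"translation":[0,0,0],"hand":1}]' >/dev/null; python3 r.py 8
```

```text
t 23.75 pos [521.6  49.9  91.8] yaw 0.446 F [-0.5  1.5  3.9] M [0.5  0.32] Mz [0.272 0.252 0.245 0.271 0.249 0.282 0.278 0.256 0.304] 0.268 gap 0.099 q6 0.04
```

```bash
python3 -m jog '[{"twist":[0,0,-0.1],"translation":[0,0,-0.2],"hand":1},{"twist":[0,0,-0.05],"translation":[0,0,-0.2],"hand":1},{"twist":[0,0,0],"translation":[0,0,0],"hand":1},{"twist":[0,0,0],"translation":[0,0,0],"hand":1}]' >/dev/null; python3 r.py 9
```

```text
t 24.6 pos [521.6  49.9  91.6] yaw 0.296 F [-1.7  1.9  6.9] M [0.5  0.42] Mz [0.262 0.247 0.265 0.31  0.272 0.283 0.291 0.303 0.277 0.242] 0.275 gap 0.102 q6 -0.11
```

```bash
python3 -m jog '[{"twist":[0,0,-0.08],"translation":[0,0,-0.2],"hand":1},{"twist":[0,0,0],"translation":[0,0,0],"hand":1},{"twist":[0,0,0],"translation":[0,0,0],"hand":1}]' >/dev/null; python3 r.py 9
```

```text
t 25.35 pos [521.5  49.9  91.4] yaw 0.216 F [-2.6  1.6  6.3] M [0.6  0.54] Mz [0.317 0.278 0.281 0.289 0.365 0.317 0.301 0.327 0.277 0.295] 0.305 gap 0.102 q6 -0.19
```

```bash
python3 -m jog '[{"twist":[0,0,-0.1],"translation":[0,0,-0.2],"hand":1},{"twist":[0,0,-0.1],"translation":[0,0,-0.2],"hand":1},{"twist":[0,0,-0.1],"translation":[0,0,-0.2],"hand":1},{"twist":[0,0,-0.1],"translation":[0,0,-0.2],"hand":1},{"twist":[0,0,0],"translation":[0,0,0],"hand":1},{"twist":[0,0,-0.1],"translation":[0,0,-0.2],"hand":1},{"twist":[0,0,-0.1],"translation":[0,0,-0.2],"hand":1},{"twist":[0,0,-0.1],"translation":[0,0,-0.2],"hand":1},{"twist":[0,0,0],"translation":[0,0,0],"hand":1},{"twist":[0,0,0],"translation":[0,0,0],"hand":1}]' >/dev/null; python3 r.py 8
```

```text
t 26.75 pos [521.4  50.   90.3] yaw 2.659 F [-2.   3.1  8.7] M [0.82 0.91] Mz [0.438 0.488 0.46  0.36  0.433 0.444 0.406 0.435 0.433] 0.433 gap 0.102 q6 -0.89
```

```bash
python3 -m jog '[{"twist":[0,0,-0.05],"translation":[0,0,0],"hand":1},{"twist":[0,0,0],"translation":[0,0,0],"hand":1}]' >/dev/null; python3 r.py 5; python3 -m jog '[{"twist":[0,0,0],"translation":[0,0,0],"hand":0.2},{"twist":[0,0,0],"translation":[0,0,0],"hand":0.2},{"twist":[0,0,0],"translation":[0,0,15],"hand":0.2},{"twist":[0,0,0.12],"translation":[0,0,25],"hand":0.2},{"twist":[0,0,0.13],"translation":[9,-42.6,0],"hand":0.2},{"twist":[0,0,0.13],"translation":[9,-42.6,0],"hand":0.2},{"twist":[0,0,0.13],"translation":[8.9,-42.6,0],"hand":0.2},{"twist":[0,0,0.13],"translation":[0,0,0],"hand":0.2},{"twist":[0,0,0.13],"translation":[0,0,0],"hand":0.2},{"twist":[0,0,0],"translation":[0,0,-10],"hand":0.2}]'; python3 -m jog '[{"twist":[0,0,0],"translation":[0,0,0],"hand":0.2}]' >/dev/null; python3 r.py
python3 - <<'E'
from h import *
from plant import ctrl
c=ctrl.capture("wrist");cv2.imwrite("pics/w5.png",c["img"][:,:,::-1])
E
```

```text
t 27.2 pos [521.4  50.   90.3] yaw 2.609 F [-2.5  3.1  9.1] M [0.86 0.9 ] Mz [0.399 0.527 0.494 0.403 0.486 0.432] 0.457 gap 0.102 q6 -0.94
t: 28.2
ee_pos: [548.6, -78.6, 119.4]
eef_rot: [-2.463, 1.949, -0.002]
contact_force: [1.3, -0.2, 0.6]
finger_gap: 0.399
finger_force: 0.0
t 28.3 pos [546.6 -78.  117.1] yaw 0.23 F [ 0.1  0.4 -0.2] M [-0.03  0.05] Mz [-0.069] -0.069 gap 0.402 q6 0.08
```

View pics/w5.png

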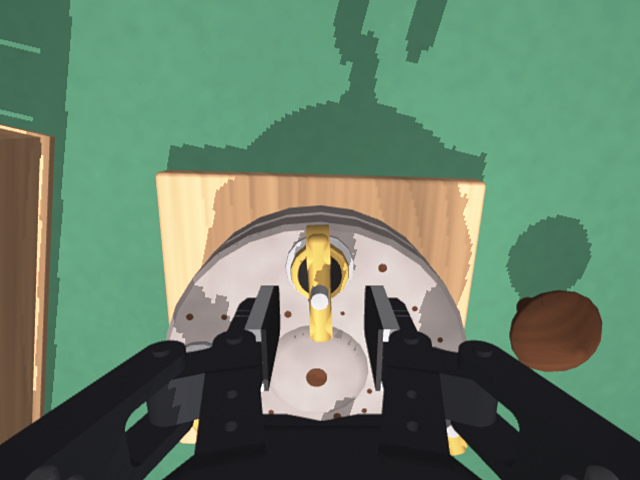

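```bash
python3 -m jog '[{"twist":[0,0,0],"translation":[0,0,-27.5],"hand":0.2},{"twist":[0,0,0],"translation":[0,0,0],"hand":0.2},{"twist":[0,0,0],"translation":[0,0,0],"hand":1},{"twist":[0,0,0],"translation":[0,0,0],"hand":1},{"twist":[0,0,0],"translation":[0,0,0],"hand":1},{"twist":[0,0,0],"translation":[0,0,0],"hand":1}]' >/dev/null; python3 r.py;  python3 -m jog '[{"twist":[0,0,-0.1],"translation":[0,0,0],"hand":1},{"twist":[0,0,-0.1],"translation":[0,0,0],"hand":1},{"twist":[0,0,-0.1],"translation":[0,0,-0.2],"hand":1},{"twist":[0,0,-0.1],"translation":[0,0,-0.2],"hand":1},{"twist":[0,0,0],"translation":[0,0,0],"hand":1},{"twist":[0,0,0],"translation":[0,0,0],"hand":1}]' >/dev/null; python3 r.py 5
```

```text
t 28.95 pos [548.  -77.7  92.6] yaw 0.233 F [-3.9  1.   3. ] M [0.17 0.86] Mz [-0.007] -0.007 gap 0.097 q6 0.08
t 29.8 pos [547.7 -77.9  92.2] yaw 2.978 F [-4.6  1.2  6.3] M [0.14 1.39] Mz [0.36  0.39  0.319 0.339 0.318 0.412] 0.356 gap 0.103 q6 -0.32
```

```bash
python3 -m jog '[{"twist":[0,0,-0.1],"translation":[0,0,-0.2],"hand":1},{"twist":[0,0,-0.1],"translation":[0,0,-0.2],"hand":1},{"twist":[0,0,-0.1],"translation":[0,0,-0.2],"hand":1},{"twist":[0,0,0],"translation":[0,0,0],"hand":1},{"twist":[0,0,-0.1],"translation":[0,0,-0.2],"hand":1},{"twist":[0,0,-0.05],"translation":[0,0,-0.2],"hand":1},{"twist":[0,0,0],"translation":[0,0,0],"hand":1},{"twist":[0,0,0],"translation":[0,0,0],"hand":1}]' >/dev/null; python3 r.py 9
```

```text
t 31.05 pos [547.4 -77.8  91.5] yaw 2.528 F [-6.4  1.9  7.9] M [0.3  1.83] Mz [0.455 0.429 0.402 0.444 0.52  0.478 0.428 0.395 0.438 0.403] 0.439 gap 0.1 q6 -0.77
```

```bash
python3 -m jog '[{"twist":[0,0,0],"translation":[0,0,0],"hand":0.2},{"twist":[0,0,0],"translation":[0,0,0],"hand":0.2},{"twist":[0,0,0],"translation":[0,0,15],"hand":0.2},{"twist":[0,0,0.14],"translation":[0,0,25],"hand":0.2},{"twist":[0,0,0.144],"translation":[25,38.8,0],"hand":0.2},{"twist":[0,0,0.144],"translation":[25,38.8,0],"hand":0.2},{"twist":[0,0,0.144],"translation":[0,0,0],"hand":0.2},{"twist":[0,0,0.144],"translation":[0,0,0],"hand":0.2},{"twist":[0,0,0.144],"translation":[0,0,0],"hand":0.2},{"twist":[0,0,0.144],"translation":[0,0,0],"hand":0.2}]' >/dev/null; python3 -m jog '[{"twist":[0,0,0.144],"translation":[0,0,0],"hand":0.2},{"twist":[0,0,0.144],"translation":[0,0,0],"hand":0.2},{"twist":[0,0,0.144],"translation":[0,0,-5],"hand":0.2},{"twist":[0,0,0.141],"translation":[0,0,-5],"hand":0.2},{"twist":[0,0,0],"translation":[0,0,0],"hand":0.2},{"twist":[0,0,0],"translation":[0,0,0],"hand":0.2}]' >/dev/null; python3 r.py
python3 - <<'E'
from h import *
from plant import ctrl
c=ctrl.capture("wrist");cv2.imwrite("pics/w6.png",c["img"][:,:,::-1])
E
```

```text
t 32.65 pos [598.8  -0.  120.4] yaw 0.957 F [0.2 0.5 0.2] M [ 0.   -0.04] Mz [-0.019] -0.019 gap 0.399 q6 0.69
```

View pics/w6.png

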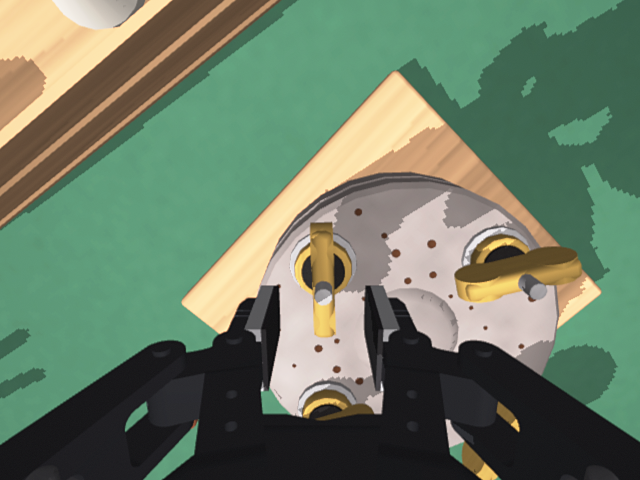

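```bash
python3 -m jog '[{"twist":[0,0,0],"translation":[0,0,-29.5],"hand":0.2},{"twist":[0,0,0],"translation":[0,0,0],"hand":0.2},{"twist":[0,0,0],"translation":[0,0,0],"hand":1},{"twist":[0,0,0],"translation":[0,0,0],"hand":1},{"twist":[0,0,0],"translation":[0,0,0],"hand":1},{"twist":[0,0,0],"translation":[0,0,0],"hand":1}]' >/dev/null; python3 r.py;  python3 -m jog '[{"twist":[0,0,-0.1],"translation":[0,0,0],"hand":1},{"twist":[0,0,-0.1],"translation":[0,0,0],"hand":1},{"twist":[0,0,-0.1],"translation":[0,0,-0.2],"hand":1},{"twist":[0,0,-0.1],"translation":[0,0,-0.2],"hand":1},{"twist":[0,0,0],"translation":[0,0,0],"hand":1},{"twist":[0,0,0],"translation":[0,0,0],"hand":1}]' >/dev/null; python3 r.py 6
```

```text
t 33.3 pos [ 5.988e+02 -3.000e-01  9.200e+01] yaw 0.96 F [-0.5 -2.7  2.4] M [-0.43  0.15] Mz [0.023] 0.023 gap 0.106 q6 0.69
t 34.2 pos [ 5.987e+02 -5.000e-01  9.160e+01] yaw 0.562 F [-0.7 -2.8  5.7] M [-0.92  0.37] Mz [0.321 0.301 0.356 0.35  0.286 0.303 0.381] 0.328 gap 0.105 q6 0.29
```

```bash
python3 -m jog '[{"twist":[0,0,-0.1],"translation":[0,0,-0.2],"hand":1},{"twist":[0,0,-0.1],"translation":[0,0,-0.2],"hand":1},{"twist":[0,0,-0.1],"translation":[0,0,-0.2],"hand":1},{"twist":[0,0,0],"translation":[0,0,0],"hand":1},{"twist":[0,0,-0.1],"translation":[0,0,-0.2],"hand":1},{"twist":[0,0,-0.05],"translation":[0,0,-0.2],"hand":1},{"twist":[0,0,0],"translation":[0,0,0],"hand":1},{"twist":[0,0,0],"translation":[0,0,0],"hand":1}]' >/dev/null; python3 r.py 9
```

```text
t 35.45 pos [598.5  -0.6  90.9] yaw 0.113 F [-3.1 -2.7  7.9] M [-0.98  0.66] Mz [0.425 0.488 0.444 0.423 0.449 0.438 0.471 0.438 0.431 0.451] 0.446 gap 0.106 q6 -0.16
```

```bash
python3 -m jog '[{"twist":[0,0,0],"translation":[0,0,0],"hand":0.2},{"twist":[0,0,0],"translation":[0,0,0],"hand":0.2},{"twist":[0,0,0],"translation":[0,0,15],"hand":0.2},{"twist":[0,0,0.1],"translation":[0,0,25],"hand":0.2},{"twist":[0,0,0.107],"translation":[-42.4,-9,0],"hand":0.2},{"twist":[0,0,0.11],"translation":[-42.5,-9,0],"hand":0.2},{"twist":[0,0,0.11],"translation":[-42.5,-8.8,0],"hand":0.2},{"twist":[0,0,0],"translation":[0,0,0],"hand":0.2},{"twist":[0,0,0],"translation":[0,0,-10],"hand":0.2},{"twist":[0,0,0],"translation":[0,0,0],"hand":0.2}]' >/dev/null; python3 -m jog '[{"twist":[0,0,0],"translation":[0,0,0],"hand":0.2},{"twist":[0,0,0],"translation":[0,0,0],"hand":0.2}]' >/dev/null; python3 r.py
python3 - <<'E'
from h import *
from plant import ctrl
c=ctrl.capture("wrist");cv2.imwrite("pics/w7.png",c["img"][:,:,::-1])
E
```

```text
t 36.65 pos [471.7 -26.7 119.1] yaw 0.537 F [ 0.   0.1 -0.2] M [-0.01 -0.01] Mz [0.021] 0.021 gap 0.403 q6 0.25
```

View pics/w7.png

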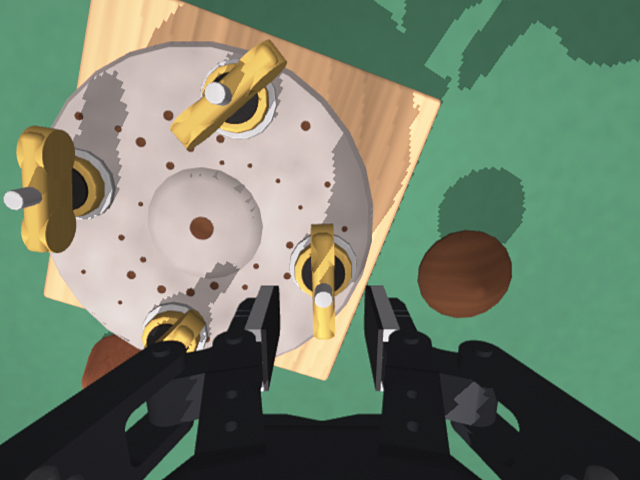

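```bash
python3 -m jog '[{"twist":[0,0,0],"translation":[0,0,-28.5],"hand":0.2},{"twist":[0,0,0],"translation":[0,0,0],"hand":0.2},{"twist":[0,0,0],"translation":[0,0,0],"hand":1},{"twist":[0,0,0],"translation":[0,0,0],"hand":1},{"twist":[0,0,0],"translation":[0,0,0],"hand":1},{"twist":[0,0,0],"translation":[0,0,0],"hand":1}]' >/dev/null; python3 r.py;  python3 -m jog '[{"twist":[0,0,-0.1],"translation":[0,0,0],"hand":1},{"twist":[0,0,-0.1],"translation":[0,0,0],"hand":1},{"twist":[0,0,-0.1],"translation":[0,0,-0.2],"hand":1},{"twist":[0,0,-0.1],"translation":[0,0,-0.2],"hand":1},{"twist":[0,0,0],"translation":[0,0,0],"hand":1},{"twist":[0,0,0],"translation":[0,0,0],"hand":1}]' >/dev/null; python3 r.py 9
```

```text
t 37.3 pos [471.4 -26.9  91.8] yaw 0.537 F [-0.7 -0.8  0.9] M [-0.2   0.05] Mz [0.088] 0.088 gap 0.101 q6 0.25Traceback (most recent call last):
  File "r.py", line 6, in <module>
    for i in range(n): ctrl.capture("wrist"); M.append(ctrl.get_obs()["wrist_torque"][2])
                       ~~~~~~~~~~~~^^^^^^^^^
ValueError: 200 camera calls are used up
```

```bash
for i in 1 2 3 4 5 6; do python3 -m jog '[{"twist":[0,0,0],"translation":[0,0,0],"hand":1}]' >/dev/null; python3 r.py; done
```

```text
t 38.3 pos [471.1 -27.1  91.4] yaw 0.14 F [-2.7 -0.9  5.8] M [-0.32  0.6 ] Mz [0.377] 0.377 gap 0.097 q6 -0.15
t 38.4 pos [471.1 -27.1  91.4] yaw 0.14 F [-1.5 -1.4  5.8] M [-0.38  0.55] Mz [0.359] 0.359 gap 0.103 q6 -0.15
t 38.5 pos [471.1 -27.1  91.4] yaw 0.14 F [-2.7 -1.9  7.3] M [-0.32  0.6 ] Mz [0.401] 0.401 gap 0.099 q6 -0.15
t 38.6 pos [471.1 -27.1  91.4] yaw 0.14 F [-1.6 -1.2  5.9] M [-0.38  0.54] Mz [0.402] 0.402 gap 0.106 q6 -0.15
t 38.7 pos [471.1 -27.1  91.4] yaw 0.14 F [-2.5 -1.1  5.5] M [-0.35  0.6 ] Mz [0.321] 0.321 gap 0.1 q6 -0.15
t 38.8 pos [471.1 -27.1  91.4] yaw 0.14 F [-2.2 -0.9  5.3] M [-0.31  0.52] Mz [0.35] 0.35 gap 0.103 q6 -0.15
```

```bash
python3 -m jog '[{"twist":[0,0,-0.1],"translation":[0,0,-0.2],"hand":1},{"twist":[0,0,-0.1],"translation":[0,0,-0.2],"hand":1},{"twist":[0,0,0],"translation":[0,0,0],"hand":1},{"twist":[0,0,-0.1],"translation":[0,0,-0.2],"hand":1},{"twist":[0,0,-0.1],"translation":[0,0,-0.2],"hand":1},{"twist":[0,0,0],"translation":[0,0,0],"hand":1},{"twist":[0,0,0],"translation":[0,0,0],"hand":1}]' >/dev/null; python3 r.py;  for i in 1 2 3 4 5 6 7; do python3 -m jog '[{"twist":[0,0,0],"translation":[0,0,0],"hand":1}]' >/dev/null; python3 r.py; done
```

```text
t 39.5 pos [470.8 -27.1  90.8] yaw 2.882 F [-3.7 -0.5  8.2] M [-0.2   0.98] Mz [0.462] 0.462 gap 0.102 q6 -0.55
t 39.6 pos [470.8 -27.1  90.8] yaw 2.882 F [-3.  -0.8  8.3] M [-0.25  0.98] Mz [0.464] 0.464 gap 0.104 q6 -0.55
t 39.7 pos [470.8 -27.1  90.8] yaw 2.882 F [-3.5 -0.6  7.5] M [-0.23  0.94] Mz [0.45] 0.45 gap 0.099 q6 -0.55
t 39.8 pos [470.8 -27.1  90.8] yaw 2.882 F [-3.2 -1.   8.2] M [-0.19  0.92] Mz [0.477] 0.477 gap 0.104 q6 -0.55
t 39.9 pos [470.8 -27.1  90.8] yaw 2.882 F [-3.9 -0.9  9.2] M [-0.23  0.93] Mz [0.445] 0.445 gap 0.101 q6 -0.55
t 40.0 pos [470.8 -27.1  90.8] yaw 2.882 F [-3.5 -1.4  8.3] M [-0.19  0.98] Mz [0.45] 0.45 gap 0.104 q6 -0.55
t 40.1 pos [470.8 -27.1  90.8] yaw 2.882 F [-3.4 -1.1  8.8] M [-0.21  0.99] Mz [0.42] 0.42 gap 0.099 q6 -0.55
t 40.2 pos [470.8 -27.1  90.8] yaw 2.882 F [-3.  -0.2  8.3] M [-0.25  0.97] Mz [0.444] 0.444 gap 0.098 q6 -0.55
```

```bash
python3 -m jog '[{"twist":[0,0,0],"translation":[0,0,0],"hand":0.2},{"twist":[0,0,0],"translation":[0,0,0],"hand":0.2},{"twist":[0,0,0],"translation":[0,0,0],"hand":0.2},{"twist":[0,0,0],"translation":[0,0,15],"hand":0.2},{"twist":[0,0,0],"translation":[0,0,40],"hand":0.2},{"twist":[0,0,0],"translation":[0,0,40],"hand":0.2},{"twist":[0,0,0],"translation":[0,0,0],"hand":0.2},{"twist":[0,0,0],"translation":[0,0,0],"hand":0.2},{"twist":[0,0,0],"translation":[0,0,0],"hand":0.2}]'; python3 r.py; python3 -c "
from plant import ctrl
print(ctrl.close_job())"
```

```text
t: 41.1
ee_pos: [469.9, -27.0, 183.6]
eef_rot: [1.909, -2.492, -0.002]
contact_force: [0.7, -0.4, 0.1]
finger_gap: 0.399
finger_force: 0.0
t 41.1 pos [469.9 -27.  183.6] yaw 2.878 F [ 0.7 -0.4  0.1] M [-0.01 -0.04] Mz [-0.049] -0.049 gap 0.399 q6 -0.55
the job is handed in; nothing more can be done
None
```

I snugged all four nuts crisscross (last readings 0.29–0.31 N m), then tightened them crisscross to about 0.44–0.46 N m (roughly 65–75 N clamp each, estimated from torque and angle), let go, and handed the job in at 41 s; no verdict came back.

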